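# Set a road measuring wheel to its start position

## Robot

A 6-joint arm with a two-finger parallel gripper is mounted at the origin on the work surface. World frame = base frame: x ahead of the robot, y to its left, z up, the work surface at z = 0. Lengths are in m, angles in rad, forces in N, time in s.
With the tool pointing down it reaches from about 0.25 to 0.775 m from the base axis. Payload 4 kg.
Tool frame: the origin (TCP) lies midway between the tips of the shut fingers; the grasp point (between the pads) lies 19 mm behind it; z points along the fingers, y is the line along which they close (so a half turn about z gives the same grasp; the last joint's range is limited). The gripper opens to 85 mm and grips with 20 to 120 N. Pads are 22 mm wide; open, the fingers measure 114 mm over their backs; the gripper's body (76 mm by 85 mm) begins 54 mm behind the grasp point. The pads swing forward as they close: fully open they stand 13 mm farther back than shut.
Start: joints at [1.22, 0.087, 1.371, -0, 1.684, -0.103], TCP at [0.135, 0.533, 0.231] pointing down, gripper open.
Joint ranges: [-3.1, 3.1], [-0.76, 2.03], [0.27, 2.55], [-1.08, 4.22], [0.17, 2.65], [-2.57, 2.57]. Speed limits (rad/s): [2.79, 2.79, 3.14, 3.14, 3.14, 3.14].

## Interface

Orientations are given as a rotation vector (axis times angle).
In Python, from bench import robot, grab_frame, camera_params gives the robot as it stands. The module is installed in compiled form; this text tells all that it offers.
- The arm moves only by the shell command python3 -m inch 'ROWS'. ROWS is a JSON object whose one key "commands" holds a list of rows, each a list of 5 numbers: the shift along the tool's x, y, z in cm, then the turn about the tool's z in degrees, then the finger opening in cm, from 0 to 8.54. In form: {"commands": [[x, y, z, twist, gripper], ...]}. A call has exactly 8 rows; each row is the pose to reach, as a shift and turn from the pose commanded when the call began, along the tool's axes at that moment; what a row does not reach only later rows make up. A row lasts 1/8 s, in which the tool goes at most 62.5 mm and 10.7 degrees, less where a joint would pass 70% of its speed; a pose out of reach is approached as far as the arm can. A call with a gripper value outside its range is refused whole. The fingers move at their own pace and stop on an object; the grip force is fixed at half the most. Time passes only in rows, so rows that repeat a pose let the fingers close, or fill a call up. It gives the time, the measured TCP pose, the force, the opening and the grip force at its end, in the units of the state.
- robot.get_obs(): the state, without advancing time (a new reading comes with each control period).
- grab_frame(name): name is "scene" or "side" or "wrist"; returns the picture (480x640x3 uint8, blue, green, red); there is no depth.
- camera_params(name): a dict with "intrinsics" (3x3 intrinsics, pixels), "world_to_cam" (4x4, takes a point from world to camera coordinates). Camera axes: x right, y up, looking along -z (the intrinsics and any distortion apply to the point x, -y, -z); pixel columns grow to the right and rows downward; lengths in m; the calibration is good to about 2 mm. A picture is of the moment at which its call begins: read the wrist's pose just before it. camera_params takes no time and is no camera call; for the wrist camera it gives the pose at the moment of the call.
- robot.hand_in(): hands the job in; it is judged then, once.
The state is a dict: "t": time; "joints": joint angles; "joint_velocities": joint speeds; "tau": joint torques, N m; "ee_pos": TCP position; "orientation": TCP orientation; "wrist_force": force on the tool from outside, world axes, zero at the start; "torque": the same for the moment, N m; "gripper_width": opening from 0.0 (shut) to 1.0 (fully open); "gripper_force": force on a finger pad.
Only numpy, scipy, OpenCV 4.12 (cv2) and the standard library are available. Lean on these libraries where they do the work, as an engineer would, in place of code of your own. Each camera call takes 0.05 s, during which the arm holds its last target. There are 200 camera calls.

## Task

The road measuring wheel on the bench stand has to start its calibration roll with the valve at the very bottom, the valve stem pointing straight up at the axle. Push its spokes round gently, one spoke after another, with the fingers until it stands so; pinch nothing, keep off the tyre and the valve, and leave the other things on the bench where they are. Finish with the wheel at rest and the hand clear.

Things in the scene. Friction and masses are not known exactly. Their poses are not given: they have to be found in the camera images.
- stand: Fixed dark steel bench stand that holds the wheel from behind. Origin on the bench straight under the wheel's middle; x level along the axle, away from the robot (stand turned up to 0.35 rad), y left, z up. Base plate 10 mm thick, x -30 to 140, y -35 to 265 mm. Square 30 mm post at x = 61, y = 215 mm, 305 mm high. Nothing of it stands on the robot's side of the wheel.
- wheel: Measuring wheel, upright, 318 mm across. Origin at the hub centre, 182 mm above the bench, in its middle plane; x along the axle, away from the robot; z turns with the wheel and is the way the valve stem points: straight up when done. Starts 109 to 251 degrees off. Turns either way without end and stays where left (drag about 3 N at 75 mm radius, hardly any coasting). Inner radius of rim 119 mm.
- spokes: Five straight spokes of the wheel, same frame. Each 13 mm wide and 22 mm deep along the axle (11 to each side of the middle plane), from hub (radius 25 mm) to rim (119 mm), open between. One points along +z, across from the valve; the rest every 72 degrees. Shut fingers leaning 45 degrees (pointing ahead and down) reach between them under the tyre's top and push them sideways as they pass the top.
- tyre: The narrow black rubber tyre, part of the wheel, same origin and axes: 26 mm wide (13 mm to each side of the middle plane), radius 133 to 159 mm. Not to be touched.
- valve: Valve stem with a black cap, part of the wheel: 9 to 11 mm thick, stands 39 mm inward from the rim towards the axle, in the middle plane, half way between two spokes. Origin at the tip of the cap, 80 mm from the axle; its z axis is the way the stem points. Not to be touched.
- specimen: Loose black asphalt specimen, a standing cylinder 102 mm across and 64 mm high, 1.1 kg, left of the wheel towards the robot; origin under its centre. Leave alone.
- core: Loose small grey drill core, a standing cylinder 50 mm across and 60 mm high, between the wheel and the robot; origin under its centre. Leave alone.
- gauge: Loose tyre pressure gauge lying flat: round dial 56 mm across and 22 mm high, brass stem along its +x out to 100 mm; origin under the dial's centre. Between the wheel and the robot. Leave alone.
- tape: Loose tape measure in a grey case 68 x 38 x 64 mm standing on the bench, right of the wheel; origin under its centre. Leave alone.
- clamp (a point): Middle of the clamp on the post, 282 mm above the bench. A 22 mm leg tube runs to it from the axle, up to the left at 25 degrees, behind the wheel: its near side is 23 mm beyond the wheel's middle plane. A black counter box sits on the leg, further back.
- hub_face (a point): Middle of the hub's face on the robot's side, 22 mm from the wheel's middle plane. Hub 50 mm across; the axle nut (24 mm across) stands 6 mm further out.

How it is judged:
By the outcome, as a careful person would: the job done as asked, in the order asked, and still so for the second after the job is handed in, with the robot touching nothing.
It also fails if it takes over 58 s, if anything falls off the work surface, if the arm or the gripper's body presses on something with over 40 N, if the wrist force passes 120 N, or if a joint passes its speed limit or range.

## Working session

There is one attempt and no reset: what is moved stays moved. The work goes in short steps, Python scripts to look and compute and a shell command to move; the robot and the scene stay as the last step left them, time stands still between calls to the robot, and variables do not carry over. Pictures are saved under pics/ and viewed, at most 10 in all, crops included, and the job is handed in when it is done.

```bash
mkdir -p pics
python3 - <<'E'
from bench import robot, grab_frame, camera_params
import cv2,numpy as np
np.set_printoptions(precision=4,suppress=True)
o=robot.get_obs();print(o['t'],o['ee_pos'],o['orientation'],o['gripper_width'])
for n in("scene","side"):
    cv2.imwrite(f"pics/{n}0.png",grab_frame(n));p=camera_params(n);print(n,{k:v for k,v in p.items()})
E
```

```text
0.0 [0.1348 0.5327 0.2301] [-0.3883 -3.117   0.0034] 1.0040878789413554
scene {'intrinsics': array([[610.3783,   0.    , 316.5368],
       [  0.    , 610.3783, 231.9532],
       [  0.    ,   0.    ,   1.    ]]), 'world_to_cam': array([[ 0.1448,  0.9894,  0.006 , -0.0933],
       [-0.5611,  0.0771,  0.8242,  0.1393],
       [ 0.815 , -0.1227,  0.5663, -1.8682],
       [ 0.    ,  0.    ,  0.    ,  1.    ]])}
side {'intrinsics': array([[474.7562,   0.    , 332.4466],
       [  0.    , 474.7562, 243.5391],
       [  0.    ,   0.    ,   1.    ]]), 'world_to_cam': array([[ 0.7416, -0.6709, -0.0014, -0.3874],
       [ 0.4502,  0.4961,  0.7424, -0.3772],
       [-0.4974, -0.5512,  0.6699, -0.7563],
       [ 0.    ,  0.    ,  0.    ,  1.    ]])}
```

View pics/scene0.png

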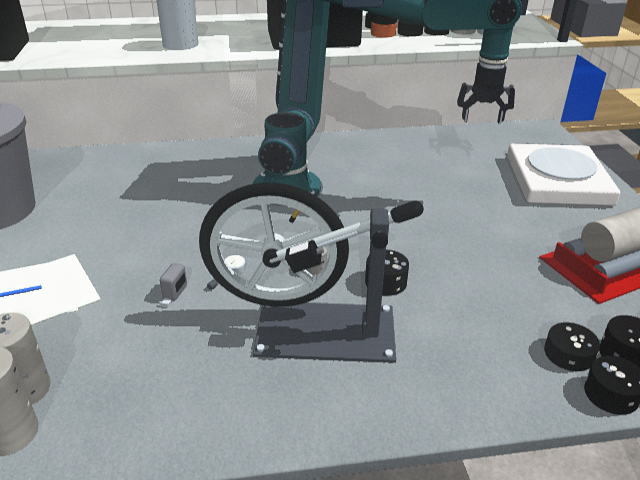

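View pics/side0.png

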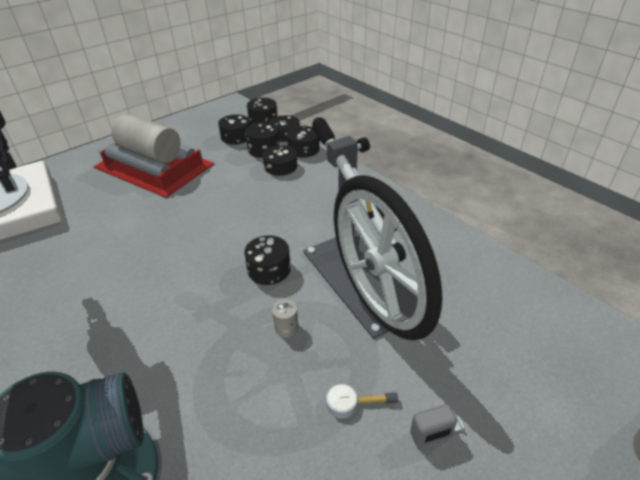

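The scene camera looks from behind the wheel, with the hub near (272,257) and the valve's brass stem near (294,216). The side view has the hub near (376,262) and the valve near (370,208). I'll enlarge both for accurate picks.

Run:
```python
import cv2,numpy as np
a=cv2.imread("pics/scene0.png")[170:320,190:360];b=cv2.imread("pics/side0.png")[165:345,310:460]
a=cv2.resize(a,None,fx=4,fy=4,interpolation=cv2.INTER_CUBIC)[:600];b=cv2.resize(b,None,fx=3.33,fy=3.33,interpolation=cv2.INTER_CUBIC)[:600]
cv2.imwrite("pics/a.png",a);cv2.imwrite("pics/b.png",b)
```

```text
(no output)
```

View pics/a.png

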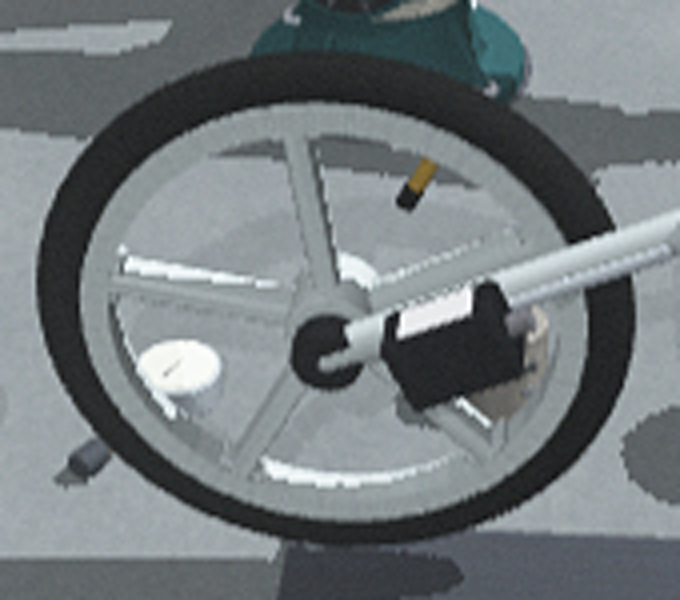

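View pics/b.png

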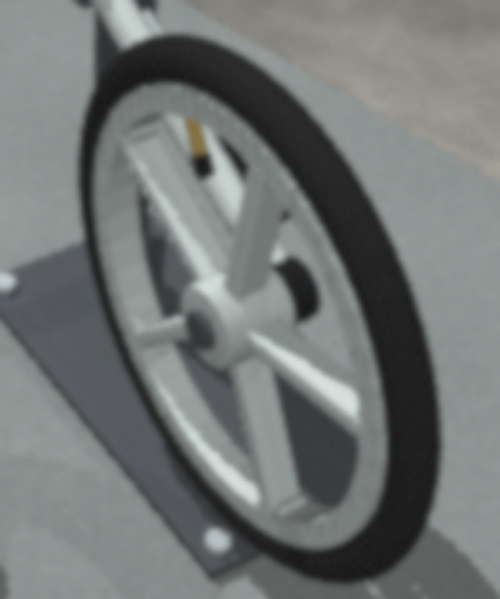

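In crop a the valve tip is at (404,205) and its root at (428,163); the spoke ends are at (298,140), (118,280), (235,470), (495,450) and (515,235). In crop b the valve tip is at (203,170). Next I'll fit the wheel pose.

```bash
cat > h.py <<'E'
import cv2,numpy as np,json
from bench import robot, grab_frame, camera_params
from scipy.optimize import least_squares
np.set_printoptions(precision=4,suppress=True)
def proj(P,cp):
    c=np.asarray(P)@cp['world_to_cam'][:3,:3].T+cp['world_to_cam'][:3,3]
    q=c*[1,-1,-1]@cp['intrinsics'].T
    return q[:,:2]/q[:,2:]
CP={n:camera_params(n) for n in("scene","side")}
def wpts(p,x,r,a):  # wheel-plane pts; a = angle from up, positive toward stand +y (left)
    hx,hy,hz,yaw=p[:4]; x,r,a=np.broadcast_arrays(x,r,a)
    y=r*np.sin(a);z=r*np.cos(a)
    return np.stack([hx+x*np.cos(yaw)-y*np.sin(yaw),hy+x*np.sin(yaw)+y*np.cos(yaw),hz+z],-1)
def hullpts(p,cp,phis,c):
    A,B=np.meshgrid(np.linspace(0,2*np.pi,181),np.linspace(0,2*np.pi,25))
    q=proj(wpts(p,.013*np.sin(B.ravel()),.146+.013*np.cos(B.ravel()),A.ravel()),cp)
    h=cv2.convexHull(q.astype(np.float32))[:,0]
    d=h-c;ang=np.arctan2(d[:,1],d[:,0]);o=np.argsort(ang)
    return np.interp(phis,ang[o],np.hypot(*d[o].T),period=2*np.pi)
E
python3 - <<'E'
from h import *
C={'scene':np.array([272.,245]),'side':np.array([388.,257])}
ph=np.linspace(-np.pi,np.pi,90,endpoint=False);D={}
for n in C:
    g=cv2.cvtColor(cv2.imread(f"pics/{n}0.png"),cv2.COLOR_BGR2GRAY).astype(np.float32)
    R=np.arange(20,100,.25);rad=[]
    for f in ph:
        v=cv2.remap(g,(C[n][0]+R*np.cos(f)).astype(np.float32)[None],(C[n][1]+R*np.sin(f)).astype(np.float32)[None],1)[0]
        dk=np.where(v<58)[0]
        # longest dark run
        runs=np.split(dk,np.where(np.diff(dk)>1)[0]+1);k=max(runs,key=len) if len(dk) else None
        rad.append(R[k[-1]]+.3 if k is not None and len(k)>12 else np.nan)
    D[n]=np.array(rad)
def res(p):
    r=[]
    for n in C:
        m=~np.isnan(D[n]); r.append((hullpts(p,CP[n],ph[m],C[n])-D[n][m]))
    return np.r_[np.concatenate(r),(p[2]-.182)/.001]
s=least_squares(res,[.5,.1,.182,0],loss='soft_l1',diff_step=1e-4,x_scale=[.1,.1,.01,.1])
p=s.x;r=res(p);print(p,np.median(abs(r)),np.mean(abs(r)>2),len(r))
for n in C: print(n,proj(wpts(p,0,np.array([0.]),0),CP[n]))
picks=[('scene',0,.080,180,(190+404/4,170+205/4)),('side',0,.080,180,(310+203/3.33,165+170/3.33)),
]
for u,v in [(298,140),(118,280),(235,470),(495,450),(515,235)]: picks.append(('scene',.011,.119,None,(190+u/4,170+v/4)))
def rs(t):
    o=[]
    for n,x,rr,k,uv in picks:
        if k is None:
            q=proj(wpts(p,x,rr,t[0]+np.radians(72*np.arange(5))),CP[n]);o.append(min(np.hypot(*(q-uv).T)))
        else:o+=list((proj(wpts(p,x,np.array([rr]),t[0]+np.pi),CP[n])-uv)[0])
    return np.array(o)
b=min((least_squares(rs,[t]) for t in np.radians(np.arange(100,260,10))),key=lambda s:s.cost)
print("up-spoke angle (deg to left)",np.degrees(b.x),rs(b.x))
t=np.degrees(b.x[0]);print("spokes",[(t+72*k+180)%360-180 for k in range(5)],'valve',(t+180+180)%360-180)
json.dump(list(p),open('wheel.json','w'))
E
```

```text
[0.4839 0.1286 0.1283 0.0303] 19.665893333461206 0.9936708860759493 158
scene [[361.6536 239.0653]]
side [[276.8351 243.7316]]
up-spoke angle (deg to left) [128.9653] [ 44.9168   2.2522 -75.8642  23.8795  61.848   92.6132  76.4184  29.5145
  17.2388]
spokes [np.float64(128.96530518613145), np.float64(-159.03469481386855), np.float64(-87.03469481386855), np.float64(-15.034694813868555), np.float64(56.965305186131445)] valve -51.034694813868555
```

```bash
python3 -m inch '{"commands": [[0,0,-3,0,0],[0,0,-6,0,0],[0,0,-10,0,0],[0,0,-14,0,0],[0,0,-18,0,0],[0,0,-18,0,0],[0,0,-18,0,0],[0,0,-18,0,0]]}'; python3 -c "
from h import *;o=robot.get_obs();print(o['t'],o['joints'],o['ee_pos'],o['orientation'])"
```

```text
t: 1.1
ee_pos: [0.1348, 0.533, 0.4091]
orientation: [-0.388, -3.117, 0.006]
wrist_force: [0.4, 0.4, -0.9]
gripper_width: -0.004
gripper_force: 0.0
1.1 [ 1.2199  0.1266  0.9756 -0.      2.0433 -0.1031] [0.1348 0.533  0.4091] [-0.3882 -3.1166  0.0061]
```

```bash
cat > fit.py <<'E'
from h import *
C={'scene':np.array([272.,245]),'side':np.array([388.,257])}
def ray(n,uv):
    cp=CP[n];R=cp['world_to_cam'][:3,:3];d=np.linalg.inv(cp['intrinsics'])@[*uv,1]*[1,-1,-1]
    return -R.T@cp['world_to_cam'][:3,3],R.T@(d/np.linalg.norm(d))
def tri(a,b):
    (o1,d1),(o2,d2)=ray('scene',a),ray('side',b)
    s=np.linalg.lstsq(np.stack([d1,-d2],1),o2-o1,rcond=None)[0]
    return (o1+s[0]*d1+o2+s[1]*d2)/2,np.linalg.norm(o1+s[0]*d1-o2-s[1]*d2)
print('valve tip',tri((190+404/4,170+205/4),(310+203/3.33,165+170/3.33)))
h0=tri((272,257),(377,261));print('hub~',h0)
ph=np.linspace(-np.pi,np.pi,90,endpoint=False);D={}
for n in C:
    g=cv2.cvtColor(cv2.imread(f"pics/{n}0.png"),cv2.COLOR_BGR2GRAY).astype(np.float32)
    R=np.arange(20,100,.25);rad=[]
    for f in ph:
        v=cv2.remap(g,(C[n][0]+R*np.cos(f)).astype(np.float32)[None],(C[n][1]+R*np.sin(f)).astype(np.float32)[None],1)[0]
        dk=np.where(v<58)[0]
        runs=np.split(dk,np.where(np.diff(dk)>1)[0]+1);k=max(runs,key=len)
        rad.append(R[k[-1]]+.3 if len(k)>12 else np.nan)
    D[n]=np.array(rad)
def res(p):
    r=[]
    for n in C:
        m=~np.isnan(D[n]); r.append((hullpts(p,CP[n],ph[m],C[n])-D[n][m]))
    return np.r_[np.concatenate(r),(p[2]-.182)/.001]
s=min((least_squares(res,[h0[0][0],h0[0][1],.182,y],loss='soft_l1',diff_step=1e-3,x_scale=[.1,.1,.01,.1]) for y in(-.25,0,.25)),key=lambda s:s.cost)
p=s.x;r=res(p);print(p,np.median(abs(r)),np.mean(abs(r)>2),len(r))
picks=[('scene',0,.080,180,(190+404/4,170+205/4)),('side',0,.080,180,(310+203/3.33,165+170/3.33))]
for u,v in [(298,140),(118,280),(235,470),(495,450),(515,235)]: picks.append(('scene',.011,.119,None,(190+u/4,170+v/4)))
def rs(t):
    o=[]
    for n,x,rr,k,uv in picks:
        if k is None:
            q=proj(wpts(p,x,rr,t[0]+np.radians(72*np.arange(5))),CP[n]);o.append(min(np.hypot(*(q-uv).T)))
        else:o+=list((proj(wpts(p,x,np.array([rr]),t[0]+np.pi),CP[n])-uv)[0])
    return np.array(o)
b=min((least_squares(rs,[t]) for t in np.radians(np.arange(100,260,10))),key=lambda s:s.cost)
t=np.degrees(b.x[0]);print(t,rs(b.x));print("spokes",[round((t+72*k+180)%360-180,1) for k in range(5)],'valve',(t+360)%360-180)
json.dump(list(p),open('wheel.json','w'))
E
python3 fit.py
```

```text
valve tip (array([ 0.5761, -0.0441,  0.2541]), np.float64(0.0006904635763323683))
hub~ (array([ 0.5698, -0.0799,  0.1662]), np.float64(0.014142562761349349))
[ 0.5648 -0.0829  0.1825 -0.1971] 0.44557463152453636 0.14556962025316456 158
207.4558674389489 [-1.3304 -0.8291 -0.4447  2.0534  3.5831  3.4984  1.1985  2.1596  5.3752]
spokes [np.float64(-152.5), np.float64(-80.5), np.float64(-8.5), np.float64(63.5), np.float64(135.5)] valve 27.45586743894887
```

```bash
python3 -m inch '{"commands": [[0,0,-6,0,0],[0,0,-12,0,0],[0,0,-18,0,0],[0,0,-24,0,0],[0,0,-30,0,0],[0,0,-36,0,0],[0,0,-42,0,0],[0,0,-48,0,0]]}'; python3 -c "
from h import *;o=robot.get_obs();print(o['t'],o['joints'],o['ee_pos'],o['orientation'])"
```

```text
t: 2.1
ee_pos: [0.1024, 0.4063, 0.6633]
orientation: [-0.388, -3.115, -0.01]
wrist_force: [0.5, -0.0, 0.7]
gripper_width: -0.002
gripper_force: 0.0
2.1 [ 1.1852  0.2067  0.2758  0.0089  2.6536 -0.1302] [0.1024 0.4063 0.6633] [-0.3876 -3.115  -0.01  ]
```

```bash
python3 -m inch '{"commands": [[0,0,0,0,0],[0,0,-6,0,0],[0,0,-12,0,0],[0,0,-18,0,0],[0,0,-24,0,0],[0,0,-30,0,0],[0,0,-36,0,0],[0,0,-42,0,0]]}'; python3 -c "
from h import *;o=robot.get_obs();print(o['t'],o['joints'],o['ee_pos'],o['orientation'])"
```

```text
t: 3.1
ee_pos: [0.096, 0.3781, 0.6859]
orientation: [0.387, 3.105, 0.095]
wrist_force: [0.3, 0.1, 0.8]
gripper_width: -0.0
gripper_force: 0.0
3.1 [ 1.1719  0.1509  0.2749  0.0121  2.654  -0.1402] [0.096  0.3781 0.6859] [0.3868 3.1048 0.0954]
```

```bash
python3 -m inch '{"commands": [[0,0,3,0,0],[0,0,6,0,0],[0,0,10,0,0],[0,0,15,0,0],[0,0,20,0,0],[0,0,20,0,0],[0,0,20,0,0],[0,0,20,0,0]]}'; python3 -c "
from h import *;from scipy.spatial.transform import Rotation as R
o=robot.get_obs();print(o['t'],o['joints'],o['ee_pos'],R.from_rotvec(o['orientation']).as_matrix())"
```

```text
t: 4.1
ee_pos: [0.0999, 0.3904, 0.4912]
orientation: [0.386, 3.102, 0.109]
wrist_force: [-0.5, -0.5, 0.2]
gripper_width: 0.002
gripper_force: 0.0
4.1 [ 1.1749 -0.1872  1.11    0.0065  2.1477 -0.1443] [0.0999 0.3904 0.4912] [[-0.9694  0.2445  0.0223]
 [ 0.2455  0.967   0.0677]
 [-0.0051  0.0711 -0.9975]]
```

```bash
python3 -m inch '{"commands": [[-5,-4.8,0,0,0],[-10,-9.6,0,0,0],[-15,-14.4,0,0,0],[-20,-19.2,0,0,0],[-25,-24,0,0,0],[-30,-28.8,0,0,0],[-35,-33.6,0,1,0],[-40,-37,0,2,0]]}';python3 -m inch '{"commands": [[-6,1,0,0,0],[-12,1,0,0,0],[-18,0,0,0,0],[-24,0,0,0,0],[-30,0,0,0,0],[-36,0,0,0,0],[-42,0,0,0,0],[-48,0,0,0,0]]}'; python3 -c "
from h import *;from scipy.spatial.transform import Rotation as R
o=robot.get_obs();print(o['t'],o['joints'],o['ee_pos'],R.from_rotvec(o['orientation']).as_matrix())"
```

```text
t: 5.1
ee_pos: [0.3706, -0.033, 0.4705]
orientation: [0.443, 3.09, 0.095]
wrist_force: [0.9, 1.0, 1.2]
gripper_width: 0.003
gripper_force: 0.0
t: 6.1
ee_pos: [0.7316, -0.1404, 0.4106]
orientation: [0.438, 3.061, 0.094]
wrist_force: [-0.4, 0.2, -0.5]
gripper_width: 0.001
gripper_force: 0.0
6.1 [-0.2952  0.6452  0.2738  0.0824  2.1829 -1.5331] [ 0.7316 -0.1404  0.4106] [[-0.9588  0.2786  0.0559]
 [ 0.2815  0.9581  0.0534]
 [-0.0387  0.0669 -0.997 ]]
```

```bash
python3 -m inch '{"commands": [[-30,0,-10,0,0],[-60,0,-20,0,0],[-60,0,-20,0,0],[-60,0,-20,0,0],[-60,0,-20,0,0],[-60,0,-20,0,0],[-60,0,-20,0,0],[-60,0,-20,0,0]]}'; python3 -c "
from h import *;from scipy.spatial.transform import Rotation as R
o=robot.get_obs();print(o['t'],o['joints'],o['ee_pos'],R.from_rotvec(o['orientation']).as_matrix())"
```

```text
t: 7.1
ee_pos: [0.7886, -0.1777, 0.3459]
orientation: [0.433, 3.012, 0.087]
wrist_force: [0.2, -0.4, -0.6]
gripper_width: 0.001
gripper_force: 0.0
7.1 [-0.3214  0.7326  0.2738  0.0829  2.0476 -1.5654] [ 0.7886 -0.1777  0.3459] [[-0.9549  0.2779  0.1047]
 [ 0.2835  0.958   0.0427]
 [-0.0884  0.0704 -0.9936]]
```

```bash
python3 -m inch '{"commands": [[-60,0,-70,0,0],[-60,0,-70,0,0],[-60,0,-70,0,0],[-60,0,-70,0,0],[-60,0,-70,0,0],[-60,0,-70,0,0],[-60,0,-70,0,0],[-60,0,-70,0,0]]}'; python3 -c "
from h import *;from scipy.spatial.transform import Rotation as R
o=robot.get_obs();print(o['t'],o['joints'],o['ee_pos'],R.from_rotvec(o['orientation']).as_matrix())"
```

```text
t: 8.1
ee_pos: [0.7286, -0.1873, 0.4398]
orientation: [0.429, 2.968, 0.08]
wrist_force: [0.8, 0.1, -0.3]
gripper_width: 0.001
gripper_force: 0.0
8.1 [-0.3629  0.6085  0.2738  0.0978  2.13   -1.5895] [ 0.7286 -0.1873  0.4398] [[-0.9493  0.2776  0.1475]
 [ 0.2851  0.9579  0.0325]
 [-0.1323  0.0729 -0.9885]]
```

```bash
python3 -m inch '{"commands": [[-200,0,-130,0,0],[-200,0,-130,0,0],[-200,0,-130,0,0],[-200,0,-130,0,0],[-200,0,-130,0,0],[-200,0,-130,0,0],[-200,0,-130,0,0],[-200,0,-130,0,0]]}'|sed -n 2,3p; python3 -m inch '{"commands": [[-300,0,-150,0,0],[-300,0,-150,0,0],[-300,0,-150,0,0],[-300,0,-150,0,0],[-300,0,-150,0,0],[-300,0,-150,0,0],[-300,0,-150,0,0],[-300,0,-150,0,0]]}'|sed -n 2,3p; python3 -c "
from h import *;from scipy.spatial.transform import Rotation as R
o=robot.get_obs();print(o['t'],o['joints'],o['ee_pos'],R.from_rotvec(o['orientation']).as_matrix())"
```

```text
ee_pos: [0.737, -0.2065, 0.443]
orientation: [0.425, 2.923, 0.072]
ee_pos: [0.763, -0.2238, 0.4287]
orientation: [0.42, 2.875, 0.062]
10.1 [-0.3972  0.631   0.2747  0.11    2.0157 -1.6194] [ 0.763  -0.2238  0.4287] [[-0.9312  0.2772  0.2366]
 [ 0.2872  0.9578  0.0082]
 [-0.2243  0.0756 -0.9716]]
```

```bash
python3 -m inch '{"commands": [[-200,0,-115,0,0],[-200,0,-115,0,0],[-200,0,-115,0,0],[-200,0,-115,0,0],[-200,0,-115,0,0],[-200,0,-115,0,0],[-200,0,-115,0,0],[-200,0,-115,0,0]]}'|sed -n 2,3p; python3 -m inch '{"commands": [[-200,0,-105,0,0],[-200,0,-105,0,0],[-200,0,-105,0,0],[-200,0,-105,0,0],[-200,0,-105,0,0],[-200,0,-105,0,0],[-200,0,-105,0,0],[-200,0,-105,0,0]]}'|sed -n 2,3p;  python3 -m inch '{"commands": [[-200,0,-95,0,0],[-200,0,-95,0,0],[-200,0,-95,0,0],[-200,0,-95,0,0],[-200,0,-95,0,0],[-200,0,-95,0,0],[-200,0,-95,0,0],[-200,0,-95,0,0]]}'|sed -n 2,3p;python3 -c "
from h import *;from scipy.spatial.transform import Rotation as R
o=robot.get_obs();print(o['t'],o['joints'],o['ee_pos'],R.from_rotvec(o['orientation']).as_matrix())"
```

```text
ee_pos: [0.7608, -0.2316, 0.4504]
orientation: [0.416, 2.827, 0.052]
ee_pos: [0.7623, -0.2378, 0.4686]
orientation: [0.411, 2.779, 0.042]
ee_pos: [0.7664, -0.2431, 0.4848]
orientation: [0.407, 2.729, 0.032]
13.1 [-0.4281  0.5715  0.2748  0.1333  1.9297 -1.633 ] [ 0.7664 -0.2431  0.4848] [[-0.886   0.2768  0.3719]
 [ 0.2854  0.9578 -0.033 ]
 [-0.3654  0.0769 -0.9277]]
```

```bash
python3 -m inch '{"commands": [[-200,0,-75,0,0],[-200,0,-75,0,0],[-200,0,-75,0,0],[-200,0,-75,0,0],[-200,0,-75,0,0],[-200,0,-75,0,0],[-200,0,-75,0,0],[-200,0,-75,0,0]]}'|sed -n 2,3p; python3 -m inch '{"commands": [[-200,0,-65,0,0],[-200,0,-65,0,0],[-200,0,-65,0,0],[-200,0,-65,0,0],[-200,0,-65,0,0],[-200,0,-65,0,0],[-200,0,-65,0,0],[-200,0,-65,0,0]]}'|sed -n 2,3p;  python3 -m inch '{"commands": [[-200,0,-55,0,0],[-200,0,-55,0,0],[-200,0,-55,0,0],[-200,0,-55,0,0],[-200,0,-55,0,0],[-200,0,-55,0,0],[-200,0,-55,0,0],[-200,0,-55,0,0]]}'|sed -n 2,3p;python3 -m inch '{"commands": [[-200,0,-45,0,0],[-200,0,-45,0,0],[-200,0,-45,0,0],[-200,0,-45,0,0],[-200,0,-45,0,0],[-200,0,-45,0,0],[-200,0,-45,0,0],[-200,0,-45,0,0]]}'|sed -n 2,3p;python3 -c "
from h import *;from scipy.spatial.transform import Rotation as R
o=robot.get_obs();print(o['t'],o['joints'],o['ee_pos'],R.from_rotvec(o['orientation']).as_matrix())"
```

```text
ee_pos: [0.7825, -0.2499, 0.489]
orientation: [0.402, 2.679, 0.021]
ee_pos: [0.7964, -0.2556, 0.4966]
orientation: [0.397, 2.628, 0.011]
ee_pos: [0.8091, -0.2608, 0.5062]
orientation: [0.392, 2.576, 0.0]
ee_pos: [0.8209, -0.2656, 0.5175]
orientation: [0.387, 2.523, -0.01]
17.1 [-0.4346  0.5694  0.2748  0.1504  1.7237 -1.6341] [ 0.8209 -0.2656  0.5175] [[-0.7895  0.2766  0.5479]
 [ 0.2724  0.9579 -0.0911]
 [-0.5501  0.0773 -0.8315]]
```

```bash
python3 -m inch '{"commands": [[-200,0,-30,0,0],[-200,0,-30,0,0],[-200,0,-30,0,0],[-200,0,-30,0,0],[-200,0,-30,0,0],[-200,0,-30,0,0],[-200,0,-30,0,0],[-200,0,-30,0,0]]}'|sed -n 2,3p; python3 -m inch '{"commands": [[-200,0,-20,0,0],[-200,0,-20,0,0],[-200,0,-20,0,0],[-200,0,-20,0,0],[-200,0,-20,0,0],[-200,0,-20,0,0],[-200,0,-20,0,0],[-200,0,-20,0,0]]}'|sed -n 2,3p;  python3 -m inch '{"commands": [[-200,0,-10,0,0],[-200,0,-10,0,0],[-200,0,-10,0,0],[-200,0,-10,0,0],[-200,0,-10,0,0],[-200,0,-10,0,0],[-200,0,-10,0,0],[-200,0,-10,0,0]]}'|sed -n 2,3p;python3 -c "
from h import *;from scipy.spatial.transform import Rotation as R
o=robot.get_obs();print(o['t'],o['joints'],o['ee_pos'],R.from_rotvec(o['orientation']).as_matrix())"
```

```text
ee_pos: [0.8377, -0.2713, 0.5237]
orientation: [0.382, 2.47, -0.02]
ee_pos: [0.8519, -0.2763, 0.533]
orientation: [0.376, 2.417, -0.03]
ee_pos: [0.8644, -0.281, 0.5445]
orientation: [0.371, 2.364, -0.039]
20.1 [-0.4338  0.5771  0.2748  0.1601  1.5547 -1.634 ] [ 0.8644 -0.281   0.5445] [[-0.691   0.2766  0.6679]
 [ 0.2542  0.9579 -0.1338]
 [-0.6767  0.0773 -0.7322]]
```

```bash
cat > plan.py <<'E'
import sys
from h import *
from scipy.spatial.transform import Rotation as Ro
p=json.load(open('wheel.json'))
def w(x,y,h):return np.array([p[0]+x*np.cos(p[3])-y*np.sin(p[3]),p[1]+x*np.sin(p[3])+y*np.cos(p[3]),p[2]+h])
def inv(P):
    d=np.asarray(P)-p[:3];return np.array([d[0]*np.cos(p[3])+d[1]*np.sin(p[3]),-d[0]*np.sin(p[3])+d[1]*np.cos(p[3]),d[2]])
def state():
    o=robot.get_obs();R=Ro.from_rotvec(o['orientation']).as_matrix()
    print('t',o['t'],'wheel-frame mm',1000*inv(o['ee_pos']),'F',o['wrist_force']);return o,R
E
python3 - <<'E'
from plan import *
o,R=state()
zt=R[:,2]
S=w(.003,-.042,.052)-.12*zt; M=S.copy();M[2]=.50
print('M',M,(R.T@(M-o['ee_pos']))*100,'S',S,(R.T@(S-o['ee_pos']))*100)
# clearance: boxes in tool frame vs tyre torus / rim
hl=np.array([-np.sin(p[3]),np.cos(p[3]),0]);n=np.cross(hl,zt);B=np.stack([n,hl,zt],1)
a=np.linspace(-np.pi,np.pi,721)
T=wpts(p,0,.146,a)
rim=np.concatenate([wpts(p,x,r,a) for x in(-.013,0,.013) for r in(.119,.126,.133)])
def cl(P,T,c,half):
    q=np.abs((T-P)@B-c)-half;return np.linalg.norm(np.maximum(q,0),axis=1).min()*1000
for y in(-.06,-.04,0,.03,.05,.06):
    P=w(.003,y,.052)
    print(y,'body-tyre',cl(P,T,[0,0,-.173],[.038,.0425,.1])-13,'fing-tyre',cl(P,T,[0,0,-.0365],[.011,.0145,.0365])-13,'fing-rim',cl(P,rim,[0,0,-.0365],[.011,.0145,.0365]))
E
```

```text
t 20.1 wheel-frame mm [ 332.5883 -135.6886  362.0137] F [ 0.9544  0.5519 -0.2584]
M [ 0.4794 -0.1086  0.5   ] [ 33.9966   5.5249 -24.7639] S [ 0.4794 -0.1086  0.3223] [ 46.0201   4.1513 -11.7559]
-0.06 body-tyre 5.902848518022214 fing-tyre 20.49261989869172 fing-rim 4.431319652129788
-0.04 body-tyre 5.908771727915241 fing-tyre 28.630220395051595 fing-rim 13.057719549614216
0 body-tyre 7.504321655385873 fing-tyre 37.1871850667319 fing-rim 22.228878019017955
0.03 body-tyre 5.891598898647025 fing-tyre 31.721247481256604 fing-rim 16.35877766782507
0.05 body-tyre 5.897518125462934 fing-tyre 24.89006490244106 fing-rim 9.076577472514323
0.06 body-tyre 5.900478525369717 fing-tyre 20.49261989869173 fing-rim 4.43131965212981
```

```bash
python3 -m inch '{"commands": [[5,0.8,-3.6,-1,0],[10,1.6,-7.2,-2,0],[15,2.4,-10.8,-4,0],[20,3.2,-14.5,-5,0],[25,4,-18,-6.5,0],[30,4.8,-21.8,-6.5,0],[34,5.5,-24.8,-6.5,0],[34,5.5,-24.8,-6.5,0]]}' >/dev/null
python3 - <<'E'
from plan import *
o,R=state();print(R,o['joints'])
I=w(0,-.042,.048);S=I-.12*R[:,2]
print(R.T@(S-o['ee_pos'])*100,R.T@(I-o['ee_pos'])*100)
E
```

```text
t 21.1 wheel-frame mm [-82.8403 -40.9062 321.423 ] F [ 0.203  -0.5295  0.4238]
[[-0.713   0.196   0.6733]
 [ 0.1413  0.9806 -0.1358]
 [-0.6868 -0.0017 -0.7268]] [-0.4549 -0.4963  1.481   0.1767  1.4186 -1.7882]
[12.7583 -0.0609 13.5629] [12.7583 -0.0609 25.5629]
```

Perfect orientation. I'll go to staging, then look with a wrist picture before inserting.

```bash
python3 -m inch '{"commands": [[4.3,0,4.5,0,0],[8.5,0,9,0,0],[12.8,0,13.6,0,0],[12.8,0,13.6,0,0],[12.8,0,15,0,0],[12.8,0,16.5,0,0],[12.8,0,17.5,0,0],[12.8,0,17.5,0,0]]}' >/dev/null
python3 - <<'E'
from plan import *
o,R=state();I=w(0,-.042,.048);print(R.T@(I-o['ee_pos'])*100)
cp=camera_params('wrist');g=grab_frame('wrist')
cv2.imwrite('pics/w1.png',g);s=grab_frame('scene')
CP['scene']=camera_params('scene')
# overlay predicted geometry
for nm,im,c,xs in(('wrist',g,cp,-.011),('scene',s,CP['scene'],.011)):
    for t in(-152.5,-80.5,-8.5,63.5,135.5):
        q=proj(wpts(p,xs,np.array([.025,.119]),np.radians(t)),c);
        if np.all(abs(q)<3000): cv2.line(im,*[tuple(map(int,v)) for v in q],(0,0,255),1)
    q=proj(wpts(p,xs,.119,np.linspace(0,6.28,100)),c);cv2.polylines(im,[q.astype(int)],True,(255,0,0),1)
z=cv2.resize(s[150:330,180:400],None,fx=2.4,fy=2.4)
c=np.zeros((480,800,3),np.uint8);c[:,:270]=0
v=cv2.resize(g,(400,300));c[:300,:400]=v;zz=cv2.resize(z,(400,327));c[:327,400:]=zz;cv2.imwrite('pics/c1.png',c)
E
```

```text
t 22.1 wheel-frame mm [-52.5083 -42.1588 103.482 ] F [-0.4561  0.2781 -0.3472]
[-0.0599  0.0176  7.6387]
```

View pics/c1.png

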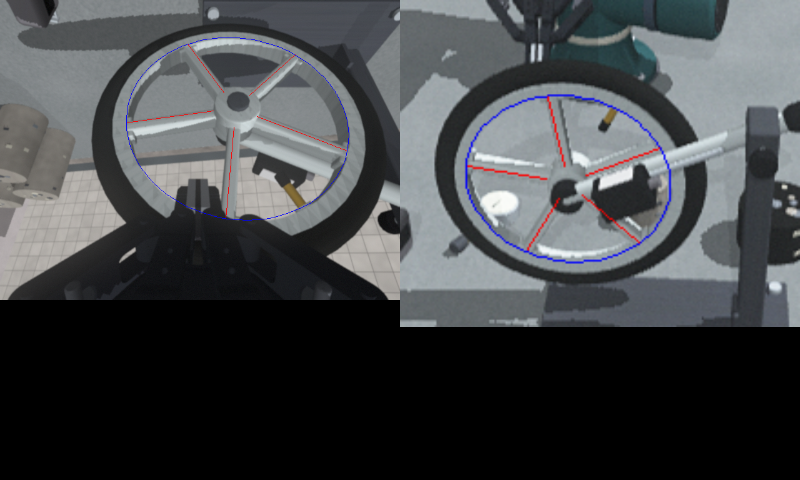

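```bash
python3 -m inch '{"commands": [[0,0,2,0,0],[0,0,4,0,0],[0,0,6,0,0],[0,0,7.6,0,0],[0,0,7.6,0,0],[0,1,7.6,0,0],[0,2,7.6,0,0],[0,3,7.6,0,0]]}';python3 -c "
from plan import *
state()"
```

```text
t: 23.2
ee_pos: [0.561, -0.0957, 0.2319]
orientation: [0.237, 2.379, -0.097]
wrist_force: [-2.1, -4.8, 1.7]
gripper_width: 0.0
gripper_force: 2.2
t 23.2 wheel-frame mm [ -1.2252 -13.2993  49.3852] F [-2.0867 -4.8138  1.6897]
```

Contact force is about 5 N, as expected. I'll carry the stroke on to y≈+45, back off, withdraw, and look.

```bash
python3 -m inch '{"commands": [[0,1,0,0,0],[0,2.1,0,0,0],[0,3.2,0,0,0],[0,4.3,0,0,0],[0,5.2,0,0,0],[0,5.8,0,0,0],[0,5.8,0,0,0],[0,5.2,0,0,0]]}';python3 -m inch '{"commands": [[0,0,-2.5,0,0],[0,0,-5,0,0],[0,0,-8,0,0],[0,-4,-8,0,0],[0,-8,-8,0,0],[0,-10,-8,0,0],[0,-10,-8,0,0],[0,-10,-8,0,0]]}' >/dev/null
cat > ang.py <<'E'
from plan import *
import sys
def view(name,t0,prior):
    cp=camera_params('wrist');g=grab_frame('wrist');cv2.imwrite(f'pics/{name}.png',g)
    # unwarp spoke front face (x=-11mm) to polar: rows = radius, cols = angle
    A=np.radians(np.arange(-180,180,.5));Rr=np.arange(.035,.112,.001)
    AA,RR=np.meshgrid(A,Rr);q=proj(wpts(p,-.011,RR.ravel(),AA.ravel()),cp).astype(np.float32)
    P=cv2.remap(g,q[:,0].reshape(AA.shape),q[:,1].reshape(AA.shape),1)
    P=cv2.flip(cv2.resize(P,(720,231)),0)
    c=np.zeros((600,720,3),np.uint8);c[:231]=P
    for a in range(-180,180,30):cv2.putText(c,str(a),(2*(a+180),245),0,.4,(255,255,255),1);cv2.line(c,(2*(a+180),225),(2*(a+180),231),(0,255,0),1)
    c[255:600,:460]=cv2.resize(g,(460,345));cv2.imwrite(f'pics/{name}p.png',c)
E
python3 -c "
from ang import *
state();view('w2',0,0)"
```

```text
t: 24.2
ee_pos: [0.5707, -0.0428, 0.2288]
orientation: [0.236, 2.384, -0.091]
wrist_force: [-0.3, 0.6, -0.0]
gripper_width: 0.002
gripper_force: 0.0
t 25.2 wheel-frame mm [-56.4791 -59.7934 104.8468] F [-0.4207  0.056  -0.8144]
```

View pics/w2p.png

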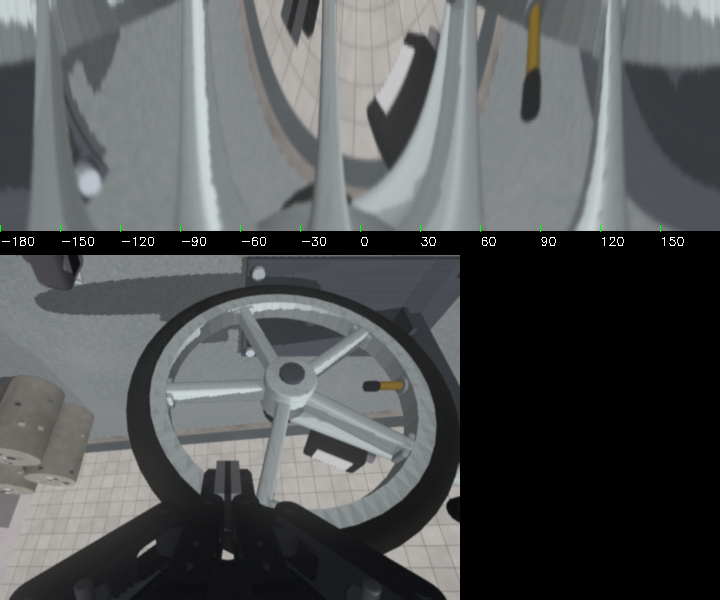

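B is at about −16°, the up-spoke at about −87° and the valve at about +90°, so stroke 1 worked. Next is stroke 2.

```bash
python3 -m inch '{"commands": [[0,1.2,2,0,0],[0,1.2,4,0,0],[0,1.2,6,0,0],[0,1.2,8,0,0],[0,2,8,0,0],[0,3,8,0,0],[0,4,8,0,0],[0,5,8,0,0]]}';python3 -m inch '{"commands": [[0,1,0,0,0],[0,2.1,0,0,0],[0,3.2,0,0,0],[0,4.3,0,0,0],[0,5,0,0,0],[0,5.3,0,0,0],[0,5.3,0,0,0],[0,4.7,0,0,0]]}'; python3 -m inch '{"commands": [[0,0,-2.5,0,0],[0,0,-5,0,0],[0,0,-8,0,0],[0,-4,-8,0,0],[0,-8,-8,0,0],[0,-10,-8,0,0],[0,-10,-8,0,0],[0,-10,-8,0,0]]}' >/dev/null; 
python3 -c "
from ang import *
state();view('w3',0,0)"
```

```text
t: 26.25
ee_pos: [0.5613, -0.0922, 0.2313]
orientation: [0.235, 2.38, -0.096]
wrist_force: [-0.4, -4.4, -0.4]
gripper_width: -0.002
gripper_force: 2.1
t: 27.25
ee_pos: [0.5701, -0.0458, 0.2289]
orientation: [0.236, 2.384, -0.091]
wrist_force: [0.4, -0.4, -0.7]
gripper_width: -0.005
gripper_force: 0.0
t 28.25 wheel-frame mm [-56.4701 -62.7976 104.8299] F [-0.6132 -0.0125  0.025 ]
```

View pics/w3p.png

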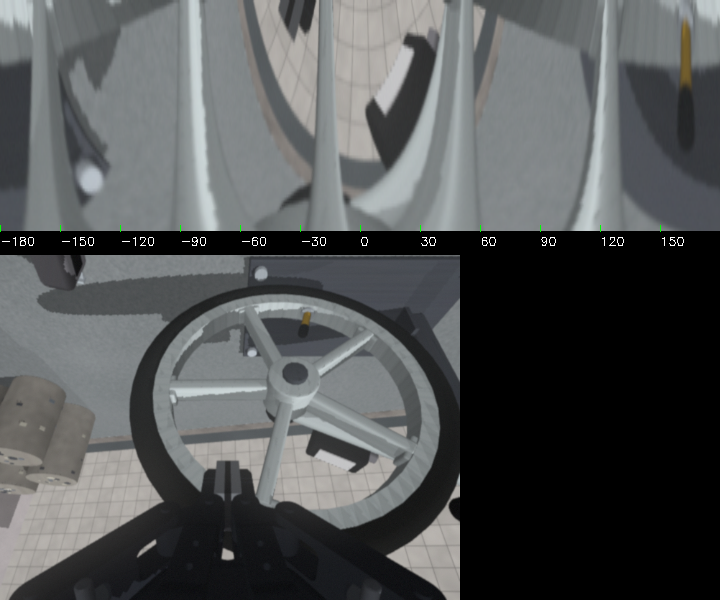

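```bash
python3 -m inch '{"commands": [[0,1.2,2,0,0],[0,1.2,4,0,0],[0,1.2,6,0,0],[0,1.2,8,0,0],[0,2,8,0,0],[0,3,8,0,0],[0,3.8,8,0,0],[0,3.8,8,0,0]]}'; python3 -c "
from plan import *
state()"; python3 -m inch '{"commands": [[0,-0.5,0,0,0],[0,-1.2,0,0,0],[0,-1.2,-2,0,0],[0,-1.2,-4,0,0],[0,-1.2,-6,0,0],[0,-1.2,-8,0,0],[0,-3,-8,0,0],[0,-3,-8,0,0]]}' >/dev/null;python3 - <<'E'
from ang import *
state();view('w4',0,0)
cp=camera_params('wrist');np.savez('w4cp.npz',**{k:v for k,v in cp.items() if k in('intrinsics','world_to_cam')})
s=grab_frame('scene');cv2.imwrite('pics/s4.png',s);d=grab_frame('side');cv2.imwrite('pics/d4.png',d)
g=cv2.imread('pics/w4.png');a=cv2.resize(g[60:350,170:630],(800,504),interpolation=cv2.INTER_CUBIC);cv2.imwrite('pics/w4z.png',a)
E
```

```text
t: 29.3
ee_pos: [0.5584, -0.1057, 0.2302]
orientation: [0.234, 2.381, -0.091]
wrist_force: [0.0, -0.4, 0.0]
gripper_width: -0.005
gripper_force: 0.0
t 29.3 wheel-frame mm [ -1.8565 -23.6861  47.7588] F [ 0.0151 -0.3807  0.0136]
t 30.3 wheel-frame mm [-56.4335 -56.5246 105.4708] F [-0.6369 -0.0781 -0.3378]
```

View pics/w4z.png

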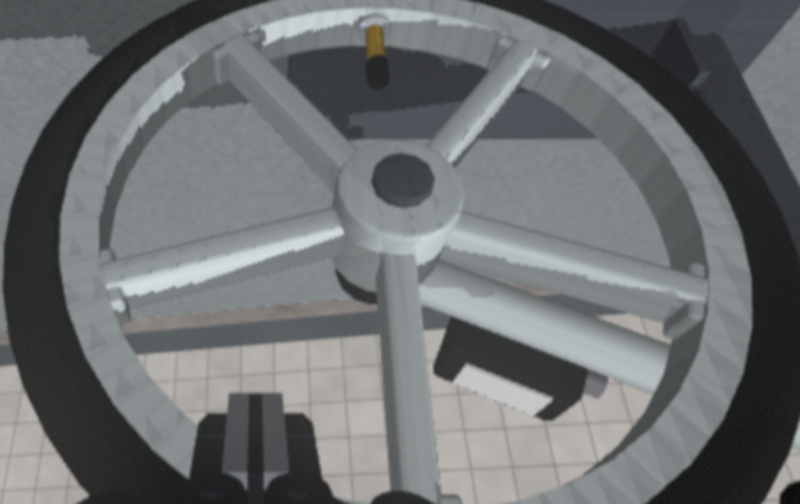

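The wheel is nearly at target: valve at about (377,82) in the crop, nut at (403,178), spoke C's midline from (399,270) to (414,480). I'll fit the spin precisely.

```bash
cat > spin.py <<'E'
from plan import *
cp=dict(np.load('w4cp.npz'));px=lambda u,v:np.array([170+u/1.739,60+v/1.738])
pk=[(-.028,0,0,(403,180)),(0,.080,180,(377,84)),(0,.117,180,(373,22)),(0,.080,0,None)]
pts=[(-.028,0,0,px(403,180)),(0,.083,180,px(377,80)),(0,.116,180,px(374,26))]
lines=[(0,(399,270),(414,480)),(144,(240,58),(346,165)),(-144,(532,52),(443,155)),(-72,(112,287),(340,226)),(72,(690,298),(455,238))]
# angle sign: +left ; image right = wheel left
def res(q):
    pp=[p[0]+q[0],p[1]+q[1],p[2]+q[2],p[3]+q[3]];s=q[4];o=[]
    for x,r,a,uv in pts:o+=list(proj(wpts(pp,x,np.array([r]),s+np.radians(a)),cp)[0]-uv)
    for a,A,B in lines:
        L=proj(wpts(pp,0,np.array([.03,.119]),s+np.radians(a)),cp);d=L[1]-L[0];d/=np.linalg.norm(d)
        for P in(A,B):
            e=px(*P)-L[0];o.append(d[0]*e[1]-d[1]*e[0])
    return np.r_[np.array(o),np.array(q[:3])/.002,q[3]/.01]
s=least_squares(res,np.zeros(5),loss='soft_l1',x_scale=[.01]*5)
print('shift mm',s.x[:3]*1000,'yaw',s.x[3],'SPIN deg',np.degrees(s.x[4]));print(res(s.x)[:16].round(1))
q=s.x;pp=[p[0]+q[0],p[1]+q[1],p[2]+q[2],p[3]+q[3]]
s2=least_squares(lambda t:res(np.r_[0,0,0,0,t]),[0.],loss='soft_l1');print('no shift spin',np.degrees(s2.x))
# other cameras: overlay the valve
ims=[]
for n,f in(('scene','s4'),('side','d4')):
    im=cv2.imread(f'pics/{f}.png');c=proj(wpts(p,0,np.array([0,.08,.119]),np.pi),CP[n])
    print(n,'predicted valve tip/root at spin 0',c[1:])
    x0,y0=map(int,c[0]);w0=im[y0-90:y0+90,x0-95:x0+95]
    big=cv2.resize(w0,(400,379),interpolation=cv2.INTER_CUBIC);print('crop',x0-95,y0-90,400/190)
    for k in(1,2):
        u=((c[k]-[x0-95,y0-90]+.5)*400/190).astype(int);cv2.circle(big,tuple(map(int,u)),3,(0,0,255),1)
    ims.append(big)
cv2.imwrite('pics/c4.png',np.hstack(ims))
E
python3 spin.py
```

```text
shift mm [ 0.221   1.1751 -0.3392] yaw 0.004038618183422566 SPIN deg -1.7550974300909068
[   0.4   -5.2    0.1   -3.2   -0.6    1.4   -2.2    0.2 -123.9  -37.8
  123.8   45.8   -1.4    0.7    0.2    2.9]
no shift spin [-1.3733]
scene predicted valve tip/root at spin 0 [[274.2187 277.2925]
 [274.8004 290.9646]]
crop 177 157 2.1052631578947367
side predicted valve tip/root at spin 0 [[377.1471 288.8158]
 [375.9428 302.0543]]
crop 284 169 2.1052631578947367
```

View pics/c4.png

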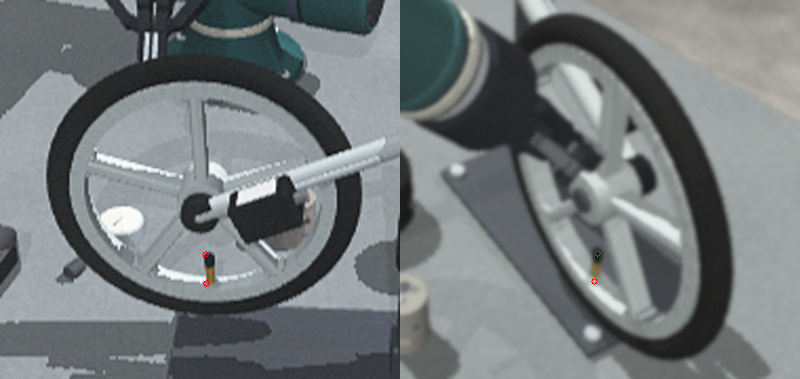

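```bash
sed -i 's/(144,(240/(-144,(240/; s/(-144,(532/(144,(532/' spin.py; python3 spin.py | head -4
```

```text
shift mm [0.5163 1.6058 0.7171] yaw 0.006082445720766633 SPIN deg -2.0016360252091445
[ 1.2 -3.8  1.2 -2.1  0.6  2.4 -1.7  0.2  0.7  2.   2.1  0.2 -0.3  2.2
 -1.4  1.7]
no shift spin [-2.1743]
```

```bash
python3 -m inch '{"commands": [[0,0.4,2.5,0,0],[0,0.4,5.5,0,0],[0,0.4,8,0,0],[0,1.4,8,0,0],[0,2.2,8,0,0],[0,2.7,8,0,0],[0,3.0,8,0,0],[0,3.1,8,0,0]]}'; python3 -m inch '{"commands": [[0,0.1,0,0,0],[0,0.1,0,0,0],[0,-0.7,0,0,0],[0,-1.2,-2.5,0,0],[0,-1.2,-5,0,0],[0,-1.2,-8,0,0],[0,-3.2,-8,0,0],[0,-3.2,-8,0,0]]}' >/dev/null;cat > meas.py <<'E'
from plan import *
def brass(g,cp,s0):
    h=cv2.cvtColor(g,cv2.COLOR_BGR2HSV);m=cv2.inRange(h,(12,130,60),(32,255,255))
    q=proj(wpts(p,0,np.array([.105]),np.pi),cp)[0]
    mk=np.zeros_like(m);cv2.circle(mk,tuple(map(int,q)),35,255,-1);v,u=np.nonzero(m&mk);c=np.array([u.mean(),v.mean()])
    s=least_squares(lambda t:proj(wpts(p,0,np.array([t[1]]),np.pi+t[0]),cp)[0]-c,[0,.105]).x
    return np.degrees(s[0]),s[1],len(u)
if __name__=='__main__':
    cw=dict(np.load('w4cp.npz'))
    for n,f,c in(('wrist','w4',cw),('scene','s4',CP['scene']),('side','d4',CP['side'])):
        print(n,'before',brass(cv2.imread(f'pics/{f}.png'),c,0))
    state()
    for n in('wrist','scene','side'):
        c=camera_params(n);g=grab_frame(n);cv2.imwrite(f'pics/{n}5.png',g);print(n,'now',brass(g,c,0))
        if n=='wrist':np.savez('w5cp.npz',intrinsics=c['intrinsics'],world_to_cam=c['world_to_cam'])
E
python3 meas.py
```

```text
t: 31.45
ee_pos: [0.5584, -0.106, 0.2297]
orientation: [0.236, 2.382, -0.093]
wrist_force: [0.7, -0.7, 0.7]
gripper_width: 0.004
gripper_force: 0.0
wrist before (np.float64(-2.3670553084399746), np.float64(0.10721630255042762), 129)
scene before (np.float64(-2.2555506576058257), np.float64(0.10868366062076074), 23)meas.py:5: RuntimeWarning: Mean of empty slice.
  mk=np.zeros_like(m);cv2.circle(mk,tuple(map(int,q)),35,255,-1);v,u=np.nonzero(m&mk);c=np.array([u.mean(),v.mean()])
  ret = ret.dtype.type(ret / rcount)
Traceback (most recent call last):
  File "meas.py", line 11, in <module>
    print(n,'before',brass(cv2.imread(f'pics/{f}.png'),c,0))
                     ~~~~~^^^^^^^^^^^^^^^^^^^^^^^^^^^^^^^^^
  File "meas.py", line 6, in brass
    s=least_squares(lambda t:proj(wpts(p,0,np.array([t[1]]),np.pi+t[0]),cp)[0]-c,[0,.105]).x
      ~~~~~~~~~~~~~^^^^^^^^^^^^^^^^^^^^^^^^^^^^^^^^^^^^^^^^^^^^^^^^^^^^^^^^^^^^^^^^^^^^^^^
ValueError: Residuals are not finite in the initial point.
```

Wrist and scene agree: −2.3° before this nudge. I'll drop the side camera and measure now.

```bash
sed -i "s/,('side','d4',CP\['side'\])//; s/('wrist','scene','side')/('wrist','scene')/" meas.py; python3 meas.py
```

```text
wrist before (np.float64(-2.3670553084399746), np.float64(0.10721630255042762), 129)
scene before (np.float64(-2.2555506576058257), np.float64(0.10868366062076074), 23)
t 32.45 wheel-frame mm [-56.3949 -57.6286 105.8779] F [0.0657 0.6538 0.0231]
wrist now (np.float64(-1.9981337249223634), np.float64(0.10636394092258693), 132)
scene now (np.float64(-2.369236121887588), np.float64(0.10755370129477901), 24)
```

```bash
python3 -m inch '{"commands": [[0,0.4,2.5,0,0],[0,0.4,5.5,0,0],[0,0.4,8,0,0],[0,1.4,8,0,0],[0,2.4,8,0,0],[0,3.0,8,0,0],[0,3.3,8,0,0],[0,3.4,8,0,0]]}'; python3 -m inch '{"commands": [[0,0.1,0,0,0],[0,0.1,0,0,0],[0,-0.7,0,0,0],[0,-1.2,-2.5,0,0],[0,-1.2,-5,0,0],[0,-1.2,-8,0,0],[0,-3.2,-8,0,0],[0,-3.2,-8,0,0]]}' >/dev/null; python3 meas.py|tail -3
```

```text
t: 33.55
ee_pos: [0.5586, -0.1043, 0.229]
orientation: [0.236, 2.383, -0.093]
wrist_force: [0.9, -1.8, -1.8]
gripper_width: -0.001
gripper_force: 1.0
t 34.55 wheel-frame mm [-56.2926 -55.1464 106.3233] F [-0.233  -0.1685  0.5813]
wrist now (np.float64(-1.6387776282213693), np.float64(0.10648822258787065), 129)
scene now (np.float64(-1.9432012052204468), np.float64(0.1083996239756009), 24)
```

```bash
python3 -m inch '{"commands": [[0,0.2,2.5,0,0],[0,0.2,5.5,0,0],[0,0.2,8,0,0],[0,1.4,8,0,0],[0,2.4,8,0,0],[0,3.0,8,0,0],[0,3.3,8,0,0],[0,3.4,8,0,0]]}'; python3 -m inch '{"commands": [[0,0.1,0,0,0],[0,0.1,0,0,0],[0,-0.7,0,0,0],[0,-1.2,-2.5,0,0],[0,-1.2,-5,0,0],[0,-1.2,-8,0,0],[0,-3.2,-8,0,0],[0,-3.2,-8,0,0]]}' >/dev/null; python3 meas.py|tail -3
```

```text
t: 35.65
ee_pos: [0.5589, -0.1026, 0.2288]
orientation: [0.236, 2.383, -0.094]
wrist_force: [0.3, -3.9, -1.9]
gripper_width: -0.003
gripper_force: 1.8
t 36.65 wheel-frame mm [-56.2252 -53.0217 106.5457] F [ 0.1244 -0.2632 -0.889 ]
wrist now (np.float64(0.4972315582322524), np.float64(0.1062639215401371), 132)
scene now (np.float64(-0.05738179348543333), np.float64(0.10755397662363815), 25)
```

Wrist says +0.5° and scene −0.1°. I'll withdraw the hand and take a final look.

```bash
python3 -m inch '{"commands": [[0,0,-3,0,0],[0,0,-7,0,0],[0,0,-10,0,0],[0,0,-10,0,0],[0,0,-10,0,0],[0,0,-10,0,0],[0,0,-10,0,0],[0,0,-10,0,0]]}'>/dev/null; python3 meas.py|tail -3
python3 - <<'E'
import cv2,numpy as np
from bench import grab_frame
s=cv2.imread('pics/scene5.png');d=grab_frame('side')
cv2.imwrite('pics/f.png',np.hstack([cv2.resize(s[165:325,150:420],(400,237)),cv2.resize(d,(400,300))[:237]]) if 0 else np.vstack([cv2.resize(s[165:325,150:420],(500,296)),cv2.resize(d,(500,300))]))
E
```

```text
t 37.75 wheel-frame mm [-124.2335  -52.0283  177.7893] F [-0.094   0.1719  0.3933]
wrist now (np.float64(0.4443973829980768), np.float64(0.10601180743427409), 70)
scene now (np.float64(0.00032101707410450123), np.float64(0.10813375802972568), 25)
```

View pics/f.png

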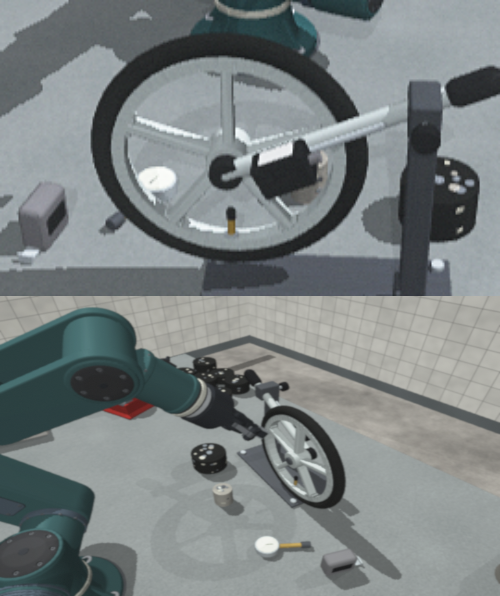

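The valve is at the bottom, with its cap at (231,212) pointing up at the hub at (225,170). The other things are in place and the hand is clear.

```bash
python3 -c "
from bench import robot;print(robot.hand_in())"
```

```text
the job is handed in; nothing more can be done
None
```

I handed the job in at about 38 s: the valve is at the very bottom with its stem pointing up at the axle, about 0 to 0.5° off by the wrist and scene cameras, the hand is clear, and the other things look undisturbed.

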